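Shut the polish kit and hold the brush over its cradle

TASK

Press the ajar lid of the shoe polish kit box down firmly with the fingertips until it is fully home, then lift the big wooden shoe brush higher than the top of the brush stand and carry it over to the kit box without letting it touch the box and without disturbing anything else on the shelf. Stop with the brush level and hovering a finger's breadth (about 15 mm) above the rim of the cradle on the lid, centred on it and lined up with its long side, so that I can slip a sheet of paper underneath. Finish while still gripping it there: do not put it down or let go.

Things in the scene. Friction and masses are not known exactly. Their poses are not given: they have to be found in the camera images.
- kit_box: Grey plastic shoe polish kit box, 160 mm deep (x) by 220 mm wide (y) by 80 mm high without lid, 86 mm high with the lid shut. Fixed to the shelf. Origin: centre of its underside; x points from its front to its hinge side, z up. It stands to the left or the right of the brush stand, the shoe brush being on the other side.
- kit_lid (a joint): Angle of the kit box's grey plastic lid (rad): 0 fully shut, grows as it opens upward. The hinge runs along y at the box's top edge at local x = +80 mm, z = 80 mm; the lid plate is 6 mm thick, about 160 mm deep, 224 mm wide. It starts ajar, 0.15 to 0.4. The hinge is stiff: the lid stays where it is left; about 1.5 N down at its front moves it, and it stops rigidly at 0.
- lid_front (a point): Where to press: middle of the bare flat strip along the front of the lid, on its top surface, 135 mm from the hinge. The strip is 50 mm deep and as wide as the lid. With the lid shut it lies at (-55, 0, 86) mm in the box's frame. Axes as the lid's.
- cradle (a point): Centre of the floor of the brush cradle on the lid (the floor is the lid's top surface, 68 mm from the hinge; with the lid shut at (+12, 0, 86) mm in the box's frame). The cradle is an oblong raised rim, 6 mm high and 4 mm thick, inside 66 mm (x) by 180 mm (y). y along its length, z up out of the lid.
- brush: Wooden shoe brush, 165 mm long (y) by 50 mm wide (x) by 46 mm high, with round ends; it stands on its black bristles. Light wooden back 24 mm thick from 22 to 46 mm height, bristle block below it 40 mm wide. 0.13 to 0.25 kg. Origin: centre of the bristles' underside, z up. Either end is as good as the other.
- stand: Dark wooden brush stand with a tilt-out bin in its front, between the brush and the kit box: 120 mm (x) by 160 mm (y) by 150 mm high, 1.7 kg, loose. Origin: centre of its underside, z up. Leave it alone.
- doorstop: White plastic wedge doorstop, 110 by 42 by 38 mm, in front of the brush stand. Origin: centre of its underside. Leave it alone.
- shoe_horn: Stainless shoe horn lying flat on top of the brush stand, roughly along the stand's y and overhanging its sides a little, 205 mm long (x), 22 to 38 mm wide, 4 mm thick. Origin: near its middle, on the underside. Leave it alone.
- tin_large: Round metal polish tin, 80 mm across, 24 mm high. Origin: centre of its underside. Leave it alone.
- tin_small: Round metal polish tin, 56 mm across, 20 mm high. Origin: centre of its underside. Leave it alone.
- cream_jar: Glass shoe cream jar with a black cap, 48 mm across, 55 mm high, behind the stand. Origin: centre of its underside. Leave it alone.
- dauber: Little round polish dauber, head 36 mm across and 26 mm high, with a 70 mm wooden handle. Origin: centre of the head's underside. Leave it alone.
There are look-alikes about, which are no part of the job. Leave any pink look-alike of the brush alone.

How it is judged (in metres and radians):
On the way, in this order (a step that is already met when the one before it is completed fails the run):
1. the kit lid is pressed fully home with the fingertips (value of joint kit_lid below 0.02 rad and contact force between the fingers and kit_box above 3 N), for 0.1 s.
2. the brush is lifted higher than the brush stand in the grip (height (world z) of brush above 0.15 m and contact force between the fingers and brush above 1 N), for 0.1 s.
At the end, for the whole second after the job is handed in: Lid shut (under 0.02 rad); brush gripped and still, its underside 9 to 36 mm above the cradle floor (3 to 30 mm above the rim), within 12 mm of the cradle centre, within 0.12 rad of its long direction and of level; neither brush nor fingers touch the kit box (value of joint kit_lid below 0.02 rad and z of brush in the frame of cradle between 0.009 and 0.036 m and horizontal distance between brush and cradle below 0.012 m and angle between the y axis of brush and the y axis of cradle, either way round below 0.12 rad and angle between brush's own z axis and vertical below 0.12 rad and contact force between each of brush, the fingers and kit_box below 0.1 N and contact force between the fingers and brush above 1 N and linear speed of brush below 0.02 m/s); the arm keeps its last pose, push and grip.
It fails at once if the brush touches the kit box (contact force between brush and kit_box above 0.5 N).
It fails at once if the brush is taken past the brush stand lower than its top (y of brush in the frame of stand between -0.06 and 0.06 m and height (world z) of brush below 0.15 m).
It fails at once if another thing on the shelf is moved by more than 25 mm or tipped (distance of any of stand, doorstop, shoe_horn, tin_large, tin_small, cream_jar, dauber from where it was at the start of the episode above 0.025 m or angle between any of stand, doorstop, shoe_horn, tin_large, tin_small, cream_jar, dauber's own z axis and vertical above 0.3 rad).
It also fails if it takes over 54 s, if anything falls off the work surface, if the arm or the gripper's body presses on something with over 40 N, if the wrist force passes 120 N, or if a joint passes its speed limit or range.

ROBOT

A 6-joint arm with a two-finger parallel gripper is mounted at the origin on the work surface. World frame = base frame: x ahead of the robot, y to its left, z up, the work surface at z = 0. Lengths are in mm, angles in degrees, forces in N, time in s.
With the tool pointing down it reaches from about 350 to 850 mm from the base axis. Payload 8.1 kg.
Tool frame: the origin (TCP) lies on the centre line of the jaws, within the pads' length; the fingertips stand 14 mm ahead of it and the grasp point (between the pads) lies 5 mm behind it; z points along the fingers, y is the line along which they close (so a half turn about z gives the same grasp; the last joint's range is limited). The gripper opens to 85 mm and grips with 20 to 120 N. Pads are 22 mm wide; open, the fingers measure 114 mm over their backs; the gripper's body (76 mm by 85 mm) begins 54 mm behind the grasp point. The pads swing forward as they close: fully open they stand 13 mm farther back than shut.
Start: joints at [-69.064, 7.471, 85.268, -0, 87.261, -4.893], TCP at [261.431, -540.055, 245.292] pointing down, gripper open.
Joint ranges: [-169.43, 169.43], [-51.17, 129.36], [1.28, 143.12], [-76.62, 256.62], [0, 156.53], [-152.29, 152.29]. Speed limits (degrees/s): [136.94, 136.94, 159.86, 180, 180, 180].

INTERFACE

Orientations are given as [roll, pitch, yaw] about the fixed x, y, z axes, in that order (R = Rz(yaw) Ry(pitch) Rx(roll)).
In Python, from cell import bot gives the robot as it stands.
- The arm moves only by the tool apply_moves, never from a script. Its argument "motion" is a list of rows, each a list of 7 numbers: the shift along the world's x, y, z in mm, then the turn, a rotation vector about the world's x, y, z in rad, then the finger opening in mm, from 0 to 85.4. A call has 1 to 8 rows; each row is the pose to reach, as a shift and turn from the pose commanded when the call began; what a row does not reach only later rows make up. A row lasts 1/12 s, in which the tool goes at most 41.7 mm and 7.16 degrees, less where a joint would pass 70% of its speed; a pose out of reach is approached as far as the arm can. A call with a gripper value outside its range is refused whole. The fingers move at their own pace and stop on an object; "newtons" is the grip in N (left out, the last holds). Time passes only in rows, so rows that repeat a pose let the fingers close. It gives the time, the measured TCP pose, the force, the opening and the grip force at its end, in the units of the state.
- bot.state(): the state, without advancing time (a new reading comes with each control period).
- bot.capture(name): name is "side" or "top" or "wrist"; returns the picture (420x560x3 uint8, red, green, blue); there is no depth.
- bot.camera_info(name): a dict with "fx", "fy", "cx", "cy" (pixels), "rvec" (rotation vector, rad) and "tvec" (3), from world to camera coordinates, as OpenCV has them. Camera axes: x right, y down, z forward; pixel columns grow to the right and rows downward; lengths in mm; the calibration is good to about 2 mm. A picture is of the moment at which its call begins: read the wrist's pose just before it. camera_info takes no time and is no camera call; for the wrist camera it gives the pose at the moment of the call.
- bot.job_done(): hands the job in; it is judged then, once.
The state is a dict: "time": time; "joint_positions": joint angles; "qvel": joint speeds; "tau": joint torques, N m; "ee_pos": TCP position; "orientation": TCP orientation; "wrist_force": force on the tool from outside, world axes, zero at the start; "torque": the same for the moment, N m; "width": opening from 0.0 (shut) to 1.0 (fully open); "grip_force": force on a finger pad.
Only numpy, scipy, OpenCV 4.12 (cv2) and the standard library are available. Lean on these libraries where they do the work, as an engineer would, in place of code of your own. Each camera call takes 0.05 s, during which the arm holds its last target. There are 200 camera calls.

## Working session

There is one attempt and no reset: what is moved stays moved. The work goes in short steps, Python scripts to look and compute and a tool call to move; the robot and the scene stay as the last step left them, time stands still between calls to the robot, and variables do not carry over. Pictures are saved under pics/ and viewed, at most 10 in all, crops included, and the job is handed in when it is done.

Besides the shell and the picture viewer there is one more tool, called after "Call:" in YAML: its name, and indented under it one key for each argument. apply_moves: Moves the arm, as the interface text tells. Its arguments: {"type":"object","properties":{"motion":{"type":"array"},"newtons":{"type":"number"}},"required":["motion"]}

```bash
mkdir -p pics; ls
python3 - <<'E'
from cell import bot
import cv2
for n in("top","side"):
    cv2.imwrite(f"pics/{n}0.png",bot.capture(n)[:,:,::-1]); print(n,bot.camera_info(n))
print(bot.state())
E
```

```text
pics
top {'fx': 414.8096813540747, 'fy': 414.8096813540747, 'cx': 288.6725843821518, 'cy': 209.63202904080364, 'rvec': array([ 2.13203052, -2.16933   ,  0.12275883]), 'tvec': array([  65.38787961,  570.50640982, 1097.3478037 ])}
side {'fx': 428.6797011441662, 'fy': 428.6797011441662, 'cx': 277.64284168717035, 'cy': 212.117251881287, 'rvec': array([ 0.74978472, -2.55381107,  1.14465573]), 'tvec': array([ 525.94547662,  246.69740964, 1047.57372395])}
{'time': 0.1, 'joint_positions': array([-6.90643685e+01,  7.50951066e+00,  8.53220680e+01,  4.92011575e-04,
        8.72617637e+01, -4.89194819e+00]), 'qvel': array([-0.02434307, -0.08022157, -0.10771856, -0.06012412,  0.11257454,
       -0.05391774]), 'tau': array([ 5.62592140e-05, -5.70951355e+01, -5.01942766e+01, -1.50856399e-04,
        8.17549444e-03, -8.72311989e-05]), 'ee_pos': array([ 261.26634822, -539.61649744,  244.37186988]), 'orientation': array([-1.79907040e+02, -8.44956303e-03,  2.58275489e+01]), 'wrist_force': array([-0.57017665, -1.18892253, -0.38366776]), 'torque': array([ 0.00046792,  0.00725505, -0.083813  ]), 'grip_force': 0.0, 'width': 0.9986939784841329}
```

View pics/top0.png

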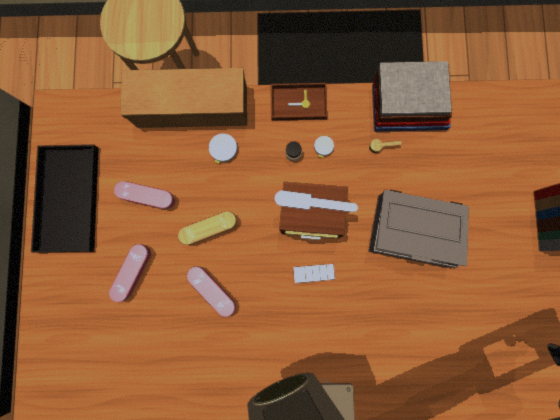

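View pics/side0.png

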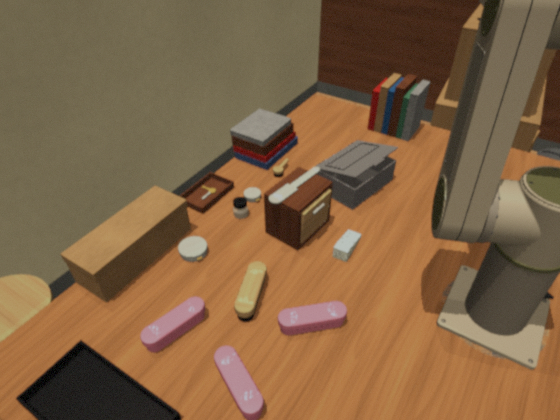

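The top view has the robot base at the bottom (310,400), +x up and +y left. Brush candidates there:
- yellow-wood brush at (207,228)
- pink look-alikes at (143,195), (128,273) and (211,292)

I choose the yellow-wood one. The kit box is at (422,230), with the stand between them at (314,210).

```bash
cat > h.py <<'E'
from cell import bot
import cv2, numpy as np
def ray(n,px,ci=None):
    c=ci or bot.camera_info(n); R=cv2.Rodrigues(np.array(c["rvec"]))[0]; t=np.array(c["tvec"])
    px=np.atleast_2d(px).astype(float)
    d=np.c_[(px[:,0]-c["cx"])/c["fx"],(px[:,1]-c["cy"])/c["fy"],np.ones(len(px))]@R
    return -R.T@t,d
def plane(n,px,z,ci=None):
    o,d=ray(n,px,ci); return o+d*((z-o[2])/d[:,2])[:,None]
def proj(n,P,ci=None):
    c=ci or bot.camera_info(n); K=np.array([[c["fx"],0,c["cx"]],[0,c["fy"],c["cy"]],[0,0,1]])
    return cv2.projectPoints(np.atleast_2d(P).astype(float),np.array(c["rvec"]),np.array(c["tvec"]),K,None)[0][:,0]
E
python3 - <<'E'
from h import *
im=cv2.imread("pics/top0.png"); hsv=cv2.cvtColor(im,cv2.COLOR_BGR2HSV)
print(hsv[228,200],hsv[228,207],hsv[228,420],hsv[300,100])
m=cv2.inRange(hsv,(18,80,110),(32,255,255)); m[:,:170]=0;m[:,245:]=0;m[:200]=0;m[260:]=0
c=max(cv2.findContours(m,0,2)[0],key=cv2.contourArea)
P=plane("top",c[:,0],46)[:,:2].astype(np.float32)
print("brush",cv2.minAreaRect(P),cv2.contourArea(c))
g=cv2.inRange(hsv,(0,0,20),(180,110,140)); g[:,:355]=0;g[:,490:]=0;g[:180]=0;g[275:]=0
c=max(cv2.findContours(g,0,2)[0],key=cv2.contourArea)
q=cv2.approxPolyDP(c,6,True)[:,0];print("box",q.tolist(),cv2.minAreaRect(c))
a=cv2.resize(im[170:290,340:500],None,fx=4.5,fy=4.5,interpolation=2)
b=cv2.resize(im[200:260,165:325],None,fx=4.5,fy=4.5,interpolation=2)
cv2.imwrite("pics/c.png",cv2.resize(np.vstack([a,b]),(528,594)))
s=cv2.imread("pics/side0.png")
cv2.imwrite("pics/s.png",cv2.resize(s[125:215,300:415],None,fx=6.5,fy=6.5,interpolation=2))
E
```

```text
[ 29 103 181] [ 28 107 181] [ 13  48 128] [ 12 173 172]
brush ((525.8201904296875, 277.56427001953125), (48.296382904052734, 162.2808837890625), 20.17814826965332) 918.0
box [[384, 190], [369, 250], [466, 265], [467, 206]] ((422.6243896484375, 229.0240478515625), (98.84305572509766, 64.6074447631836), 10.954063415527344)
```

View pics/c.png

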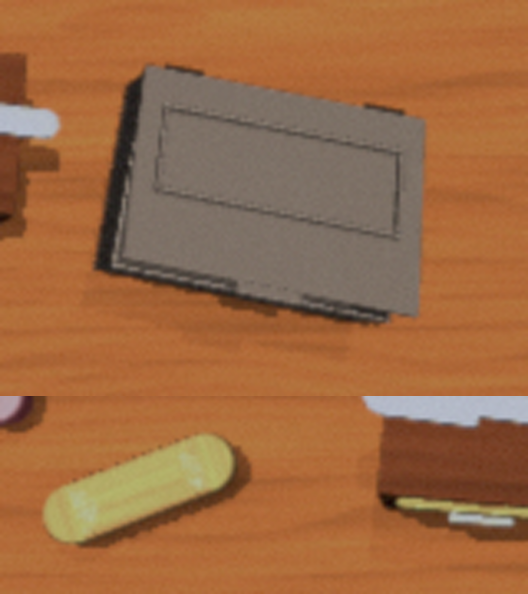

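View pics/s.png

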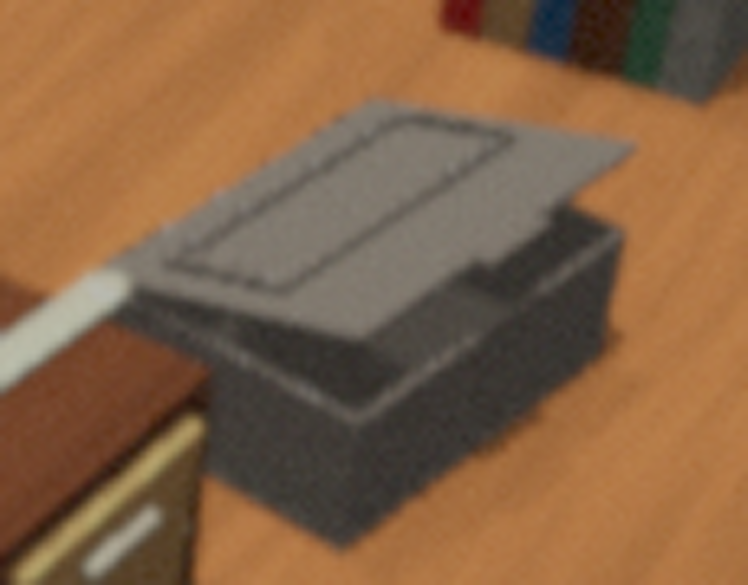

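The crops confirm the yellow-wood brush (top view, about (207,228)). On the kit box, the lid's rear corners are at about (385,190) and (469,206) in the top view. In the side view the front rim corners are at (354.6,189.3) and (395.4,160.7), and the lid front corners at (355.7,177) and (398,147.8).

Run:
```python
from h import *
r=plane("top",[(384.8,190.3),(469,205.8)],86); print("rear top",r.round(1))
f=plane("side",[(354.6,189.3),(395.4,160.7)],80); print("front rim",f.round(1),np.hypot(*(f[0]-f[1])[:2]))
print("rear right side",plane("side",[(358.5,140.4)],86).round(1)); print("base FL",plane("side",[(352.8,209.3)],0).round(1))
def tri(a,b):
    o1,d1=ray("top",[a]);o2,d2=ray("side",[b]); A=np.c_[d1[0],-d2[0]];k=np.linalg.lstsq(A,o2-o1,rcond=None)[0]
    p,q=o1+d1[0]*k[0],o2+d2[0]*k[1]; return ((p+q)/2).round(1),np.linalg.norm(p-q).round(1)
print("lid FL",tri((377,249.4),(355.7,177)),"lid FR",tri((466.4,265.5),(398,147.8)),"RR",tri((469,205.8),(358.5,140.4)))
# cradle outline (crop /3.3 +offset)
c=np.array([(163,107),(401,152),(397,239),(153,190)])/3.3+[340,170]
for z in(86,105,120): 
    P=plane("top",c,z); print(z,P.mean(0).round(1),np.degrees(np.arctan2(*(P[0]+P[3]-P[1]-P[2])[1::-1])).round(1), np.hypot(*(P[0]-P[1])[:2]).round(1))
```

```text
rear top [[ 611.7 -197.7   86. ]
 [ 566.8 -414.2   86. ]]
front rim [[ 458.4 -166.2   80. ]
 [ 410.8 -372.9   80. ]] 212.17429939725608
rear right side [[ 561.4 -412.8   86. ]]
base FL [[ 456.  -167.9    0. ]]
lid FL (array([ 457.6, -161.8,  129.1]), np.float64(1.7)) lid FR (array([ 413.5, -381.2,  124.1]), np.float64(0.6)) RR (array([ 565.1, -416.4,   83. ]), np.float64(4.5))
86 [ 526.5 -295.9   86. ] 77.8 188.8
105 [ 524.7 -289.9  105. ] 77.8 185.5
120 [ 523.4 -285.2  120. ] 77.8 182.9
```

Call:
apply_moves:
  motion:
    - [196,263,-60,0,0,0.911,0]
    - [196,263,-60,0,0,0.911,0]
    - [196,263,-60,0,0,0.911,0]
    - [196,263,-60,0,0,0.911,0]
    - [196,263,-60,0,0,0.911,0]
    - [196,263,-60,0,0,0.911,0]
    - [196,263,-60,0,0,0.911,0]
    - [196,263,-60,0,0,0.911,0]
  newtons: 50

```text
time: 0.77
ee_pos: [457.9, -275.2, 184.6]
orientation: [-180.0, -0.0, 78.5]
wrist_force: [1.2, -1.1, 0.7]
width: -0.005
grip_force: 0.0
```

Call:
apply_moves:
  motion:
    - [0,0,0,0,0,0,0]
    - [0,0,0,0,0,0,0]
    - [0,0,0,0,0,0,0]
    - [0,0,0,0,0,0,0]

```text
time: 1.1
ee_pos: [456.8, -278.1, 185.4]
orientation: [-180.0, 0.0, 77.9]
wrist_force: [0.7, 0.9, 1.0]
width: -0.002
grip_force: 0.0
```

Run:
```python
from h import *
s=bot.state();print(s['ee_pos'],s['orientation'],s['width'],s['wrist_force'])
print(bot.camera_info("wrist")); cv2.imwrite("pics/w1.png",bot.capture("wrist")[:,:,::-1])
print(proj("wrist",[[457,-277,120],[522.7,-290.5,106]]))
```

```text
[ 456.81583153 -278.12949435  185.42365302] [-1.79991425e+02  2.39613952e-02  7.79351535e+01] -0.0017653028263945765 [0.70812474 0.90424015 1.04530274]
{'fx': 293.1413420868698, 'fy': 293.1413420868698, 'cx': 280.960951235772, 'cy': 210.77902911747194, 'rvec': array([-2.79361262,  0.2953835 ,  0.04921121]), 'tvec': array([-505.33159246, -190.01487658,  266.64593577])}
[[280.3091339  231.07926855]
 [368.11395597 223.16343221]]
```

View pics/w1.png

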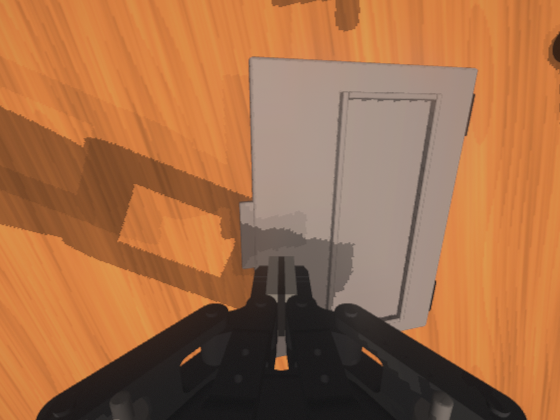

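The wrist view shows the lid square to the tool. The bare strip runs from column 252 to 335 and the closed fingertips sit at (281,260), over the strip, so I press.

Call:
apply_moves:
  motion:
    - [2,0,-35,0,0,0,0]
    - [2,0,-48,0,0,0,0]
    - [2,0,-58,0,0,0,0]
    - [2,0,-66,0,0,0,0]
    - [2,0,-72,0,0,0,0]
    - [2,0,-77,0,0,0,0]
    - [2,0,-81,0,0,0,0]
    - [2,0,-83,0,0,0,0]

```text
time: 1.82
ee_pos: [459.5, -277.4, 102.3]
orientation: [180.0, 0.0, 78.0]
wrist_force: [-0.1, -1.0, 1.5]
width: -0.001
grip_force: 0.7
```

Call:
apply_moves:
  motion:
    - [0,0,-1,0,0,0,0]
    - [0,0,-2,0,0,0,0]
    - [0,0,-3,0,0,0,0]
    - [0,0,-3,0,0,0,0]

```text
time: 2.15
ee_pos: [459.7, -277.3, 100.0]
orientation: [180.0, 0.0, 78.0]
wrist_force: [-2.2, 0.4, 4.3]
width: -0.002
grip_force: 2.1
```

Call:
apply_moves:
  motion:
    - [0,0,-1,0,0,0,0]
    - [0,0,-2,0,0,0,0]
    - [0,0,-3,0,0,0,0]
    - [0,0,-3,0,0,0,0]
    - [0,0,-3,0,0,0,0]

```text
time: 2.57
ee_pos: [459.8, -277.4, 99.7]
orientation: [179.9, 0.0, 78.0]
wrist_force: [-12.3, 8.0, 28.1]
width: -0.001
grip_force: 14.0
```

Call:
apply_moves:
  motion:
    - [0,0,40,0,0,0,0]
    - [0,0,80,0,0,0,0]
    - [20,-2,120,0,0,0,0]
    - [40,-8,160,0,0,0,80]
    - [40,-8,180,0,0,0,80]
    - [40,-8,180,0,0,0,80]
    - [40,-8,180,0,0,0,80]
    - [40,-8,180,0,0,0,80]

```text
time: 3.23
ee_pos: [499.1, -284.8, 275.4]
orientation: [-179.9, -0.0, 78.0]
wrist_force: [0.5, 0.6, -0.9]
width: 0.71
grip_force: 0.0
```

Run:
```python
from h import *
s=bot.state();print(s['ee_pos'],s['orientation'],s['width'])
bot.capture("wrist"); ci=bot.camera_info("wrist");np.save("ci2.npy",ci,allow_pickle=True)
cv2.imwrite("pics/w2.png",bot.capture("wrist")[:,:,::-1]);cv2.imwrite("pics/top2.png",bot.capture("top")[:,:,::-1])
```

```text
[ 499.08992701 -284.8255718   275.35317421] [-1.79946956e+02 -2.95929023e-02  7.80363540e+01] 0.7102577147017601
```

View pics/w2.png

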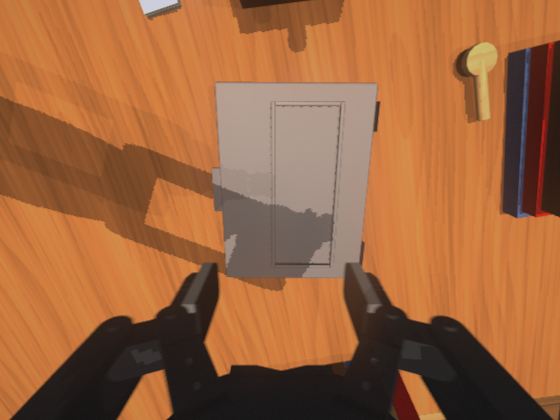

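The lid is shut. In the wrist view its corners are (217,83), (376,84), (361,277) and (226,277), and the outer cradle rim is about (270,101), (344,101), (334,266) and (270,266).

Run:
```python
from h import *
ci=np.load("ci2.npy",allow_pickle=True).item()
def rep(n,P):
    v=P[0]+P[1]-P[2]-P[3]; print(n,P.mean(0).round(1),"sides",[np.hypot(*(P[i]-P[(i+1)%4])[:2]).round(1) for i in range(4)],"yaw",np.degrees(np.arctan2(v[1],v[0])).round(2)-90)
L=plane("wrist",[(217,83),(376,84),(361,277),(226,277)],86,ci);rep("lid",L)
rep("cradle",plane("wrist",[(270,101),(344,101),(334,266),(270,266)],92,ci))
im=cv2.imread("pics/top2.png");hsv=cv2.cvtColor(im,cv2.COLOR_BGR2HSV)
s=bot.state()
# brush again, top view, soft threshold
m=cv2.inRange(hsv,(20,70,90),(34,255,255)); m[:,:170]=0;m[:,245:]=0;m[:200]=0;m[260:]=0
c=max(cv2.findContours(m,0,2)[0],key=cv2.contourArea)
print("brush",[cv2.minAreaRect(plane("top",c[:,0],z)[:,:2].astype(np.float32)) for z in(46,)])
sd=bot.capture("side")[:,:,::-1];h2=cv2.cvtColor(sd,cv2.COLOR_BGR2HSV);m=cv2.inRange(h2,(18,80,110),(32,255,255));m[:255]=0;m[330:]=0;m[:,:230]=0;m[:,275:]=0
c=max(cv2.findContours(m,0,2)[0],key=cv2.contourArea);P=plane("side",c[:,0],40)[:,:2].astype(np.float32);print(cv2.minAreaRect(P))
```

```text
lid [ 513.4 -289.7   86. ] sides [np.float64(158.4), np.float64(220.7), np.float64(167.7), np.float64(221.8)] yaw -11.959999999999994
cradle [ 523.5 -290.6   92. ] sides [np.float64(73.7), np.float64(185.8), np.float64(76.9), np.float64(185.9)] yaw -12.170000000000002
brush [((525.751220703125, 277.14752197265625), (48.45246887207031, 161.53616333007812), 20.462236404418945)]
((528.7761840820312, 274.0399169921875), (50.245079040527344, 166.2422637939453), 20.43109130859375)
```

Call:
apply_moves:
  motion:
    - [26.5,562,0,0,0,0.564,80]
    - [26.5,562,0,0,0,0.564,80]
    - [26.5,562,0,0,0,0.564,80]
    - [26.5,562,0,0,0,0.564,80]
    - [26.5,562,0,0,0,0.564,80]
    - [26.5,562,0,0,0,0.564,80]
    - [26.5,562,0,0,0,0.564,80]
    - [26.5,562,0,0,0,0.564,80]

```text
time: 4.1
ee_pos: [514.2, 49.7, 275.5]
orientation: [-179.9, -0.0, 110.3]
wrist_force: [0.4, -0.1, 0.8]
width: 0.937
grip_force: 0.0
```

```bash
python3 -c "
from cell import bot;s=bot.state();print(s['time'],s['ee_pos'],s['orientation'],s['width'])"
```

```text
4.1 [514.17795742  49.72405596 275.47141477] [-1.79941509e+02 -2.34466151e-02  1.10322511e+02] 0.9370063616713887
```

Call:
apply_moves:
  motion:
    - [11.5,228,0,0,0,0,80]
    - [11.5,228,0,0,0,0,80]
    - [11.5,228,0,0,0,0,80]
    - [11.5,228,0,0,0,0,80]
    - [11.5,228,0,0,0,0,80]
    - [11.5,228,-40,0,0,0,80]
    - [11.5,228,-80,0,0,0,80]
    - [11.5,228,-80,0,0,0,80]

```text
time: 4.77
ee_pos: [521.2, 275.4, 186.0]
orientation: [-179.2, 0.0, 110.5]
wrist_force: [-1.4, -1.1, -3.6]
width: 0.936
grip_force: 0.0
```

Run:
```python
from h import *
bot.capture("wrist");s=bot.state();print(s['ee_pos'],s['orientation'],s['width'])
ci=bot.camera_info("wrist");im=np.ascontiguousarray(bot.capture("wrist")[:,:,::-1]);cv2.imwrite("pics/w3.png",im)
hsv=cv2.cvtColor(im,cv2.COLOR_BGR2HSV)
m=cv2.inRange(hsv,(20,70,90),(34,255,255))
c=max(cv2.findContours(m,0,2)[0],key=cv2.contourArea); print(cv2.boundingRect(c),cv2.contourArea(c))
P=plane("wrist",c[:,0],46,ci)[:,:2].astype(np.float32);print(cv2.minAreaRect(P))
```

```text
[522.35284385 274.74548866 189.62081607] [-1.79286922e+02  3.79385586e-02  1.10419961e+02] 0.9357372917816195
(264, 116, 51, 98) 3872.5
((516.0099487304688, 307.56280517578125), (45.66987228393555, 90.90225982666016), 19.521400451660156)
```

View pics/w3.png

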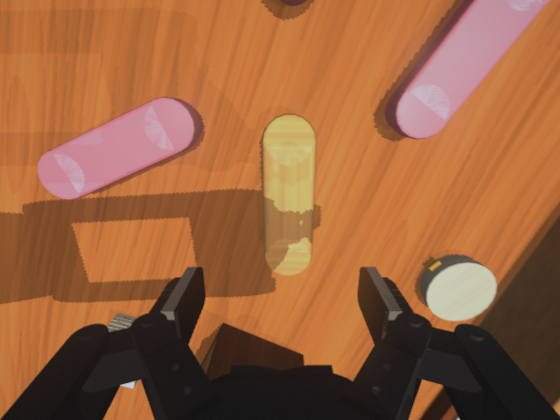

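The wrist view shows the brush upright in the picture, with its ends at (290,114) and (291,276) and its sides at 263 and 315. The pink look-alikes are clear of the fingers.

Run:
```python
from h import *
ci=bot.camera_info("wrist"); P=plane("wrist",[(290,114),(291.5,276),(264,190),(315.5,190),(266,240),(313,240)],44,ci)
print(P.round(1),(P[0]+P[1])/2, np.hypot(*(P[0]-P[1])[:2]), np.degrees(np.arctan2(*(P[0]-P[1])[1::-1]))-90,(P[2]+P[3])/2,(P[4]+P[5])/2)
s=bot.state();print(s['ee_pos'],s['orientation'],s['wrist_force'])
```

```text
[[503.7 352.5  44. ]
 [565.1 196.4  44. ]
 [505.1 277.4  44. ]
 [552.4 295.   44. ]
 [524.8 227.2  44. ]
 [570.7 244.4  44. ]] [534.40661739 274.42589431  44.        ] 167.72486168891726 21.493306726972946 [528.75561083 286.18307394  44.        ] [547.72907599 235.81871493  44.        ]
[524.52057873 274.90449553 193.66789828] [-1.79622511e+02  2.86371878e-02  1.10359329e+02] [0.44092929 0.12591868 0.90250475]
```

Call:
apply_moves:
  motion:
    - [0,0,0,0,0,0,80]
    - [0,0,0,0,0,0,80]
    - [0,0,0,0,0,0,80]

```text
time: 5.12
ee_pos: [528.3, 275.7, 199.6]
orientation: [179.7, -0.0, 110.3]
wrist_force: [-0.0, -0.7, 0.1]
width: 0.934
grip_force: 0.0
```

Run:
```python
from h import *
s=bot.state();print(s['ee_pos'],s['orientation'])
ci=bot.camera_info("wrist");im=np.ascontiguousarray(bot.capture("wrist")[:,:,::-1])
hsv=cv2.cvtColor(im,cv2.COLOR_BGR2HSV)
m=cv2.inRange(hsv,(19,70,40),(34,255,255));m[:90]=0;m[300:]=0;m[:,:240]=0;m[:,330:]=0
m=cv2.morphologyEx(m,cv2.MORPH_OPEN,np.ones((3,3)));m=cv2.morphologyEx(m,cv2.MORPH_CLOSE,np.ones((15,15)))
c=max(cv2.findContours(m,0,2)[0],key=cv2.contourArea); print(cv2.boundingRect(c),cv2.contourArea(c))
P=plane("wrist",c[:,0],46,ci)[:,:2].astype(np.float32);print(cv2.minAreaRect(P))
```

```text
[528.28837083 275.66705988 199.57127614] [ 1.79723206e+02 -9.07261153e-03  1.10270805e+02]
(254, 114, 51, 97) 3819.0
((515.37548828125, 306.8872985839844), (47.12144470214844, 92.681640625), 19.036996841430664)
```

Call:
apply_moves:
  motion:
    - [0,-2,-35,0,0,0,82]
    - [0,-2,-70,0,0,0,82]
    - [0,-2,-100,0,0,0,82]
    - [0,-2,-125,0,0,0,82]
    - [0,-2,-145,0,0,0,82]
    - [0,-2,-158,0,0,0,82]
    - [0,-2,-165,0,0,0,82]
    - [0,-2,-165,0,0,0,82]

```text
time: 5.83
ee_pos: [526.3, 273.5, 30.6]
orientation: [-179.9, 0.0, 110.3]
wrist_force: [-0.9, 1.1, 0.1]
width: 0.957
grip_force: 0.0
```

Call:
apply_moves:
  motion:
    - [0,0,0,0,0,0,82]
    - [0,0,0,0,0,0,82]
    - [0,0,0,0,0,0,82]

```text
time: 6.08
ee_pos: [527.9, 274.4, 33.2]
orientation: [179.8, -0.0, 110.3]
wrist_force: [0.8, -0.6, -0.6]
width: 0.961
grip_force: 0.0
```

Call:
apply_moves:
  motion:
    - [0,0,0,0,0,0,55]
    - [0,0,0,0,0,0,48]
    - [0,0,0,0,0,0,40]
    - [0,0,0,0,0,0,35]
    - [0,0,0,0,0,0,35]
    - [0,0,0,0,0,0,35]
  newtons: 60

```text
time: 6.58
ee_pos: [527.3, 274.1, 32.2]
orientation: [179.9, -0.0, 110.3]
wrist_force: [0.5, -0.3, 4.8]
width: 0.571
grip_force: 63.2
```

Call:
apply_moves:
  motion:
    - [0,0,0,0,0,0,30]
    - [0,0,0,0,0,0,30]
    - [0,0,0,0,0,0,30]
    - [0,0,0,0,0,0,30]
    - [0,0,0,0,0,0,30]

```text
time: 7.0
ee_pos: [527.2, 274.1, 32.2]
orientation: [179.9, -0.0, 110.3]
wrist_force: [-0.6, 0.3, 6.4]
width: 0.573
grip_force: 63.2
```

Call:
apply_moves:
  motion:
    - [0,0,10,0,0,0,30]
    - [0,0,30,0,0,0,30]
    - [0,0,60,0,0,0,30]
    - [0,0,90,0,0,0,30]
    - [0,0,120,0,0,0,30]
    - [0,0,150,0,0,0,30]
    - [0,0,180,0,0,0,30]
    - [0,0,200,0,0,0,30]

```text
time: 7.67
ee_pos: [526.9, 274.0, 235.0]
orientation: [179.8, -0.0, 110.3]
wrist_force: [0.1, 0.1, -0.7]
width: 0.574
grip_force: 62.6
```

Call:
apply_moves:
  motion:
    - [0,0,15,0,0,0,30]
    - [0,0,20,0,0,0,30]
    - [0,0,20,0,0,0,30]
    - [0,0,20,0,0,0,30]
    - [0,0,20,0,0,0,30]
    - [0,0,20,0,0,0,30]

```text
time: 8.17
ee_pos: [525.7, 273.4, 249.2]
orientation: [-179.8, 0.0, 110.3]
wrist_force: [0.4, -1.0, -2.2]
width: 0.576
grip_force: 62.6
```

Run:
```python
from h import *
s=bot.state();print(s['time'],s['ee_pos'],s['orientation'],s['width'],s['grip_force'],s['wrist_force'],s['torque'])
cv2.imwrite("pics/w4.png",bot.capture("wrist")[:,:,::-1]);cv2.imwrite("pics/s4.png",bot.capture("side")[:,:,::-1])
a=cv2.imread("pics/w4.png");b=cv2.imread("pics/s4.png");cv2.imwrite("pics/ws4.png",cv2.resize(np.hstack([a[:,130:430],b[:,150:450]]),(750,525)))
```

```text
8.1667 [525.69526538 273.44512817 249.24068301] [-1.79810518e+02  8.82176503e-03  1.10338470e+02] 0.5757298319211088 62.58150100708008 [ 0.39704814 -0.96266672 -2.20029353] [-0.01318819  0.02391987  0.0068342 ]
```

View pics/ws4.png

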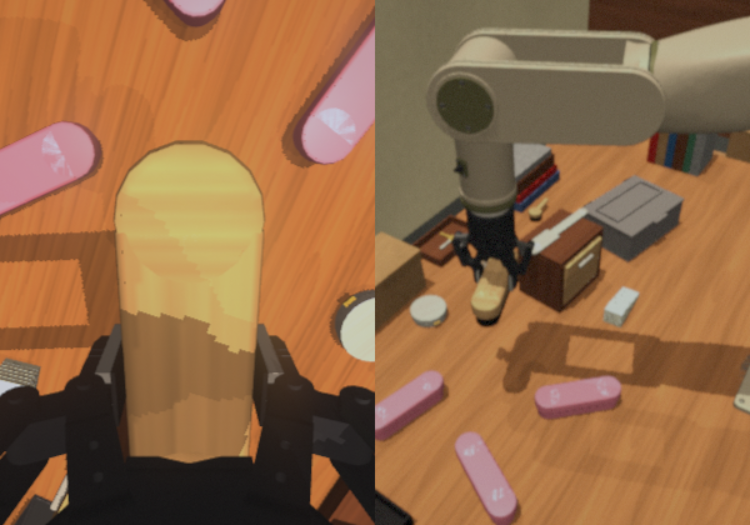

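The brush is held straight, with its far end at wrist pixel (282,113). From that end I work out its offset along the jaw line.

Run:
```python
from h import *
s=bot.state();ci=bot.camera_info("wrist");e=s['ee_pos']
a=np.radians(110.3-90);u=np.array([-np.sin(a),np.cos(a)]);v=np.array([np.cos(a),np.sin(a)])
for z in(8,13.8): # widest outline somewhere between mid and top of the back
    P=plane("wrist",[(282,112.8)],e[2]+z,ci)[0];d=(P-e)[:2];print(z,"along",d@u,"-> centre offset",d@u-82.5,"across",d@v)
# width check lines for yaw: edges at two rows
P=plane("wrist",[(224,180),(341,180),(226,260),(339,260)],e[2]+13.8,ci)
m1,m2=(P[0]+P[1])/2,(P[2]+P[3])/2;print(np.linalg.norm(P[0]-P[1]),np.linalg.norm(P[2]-P[3]),np.degrees(np.arctan2(*(m1-m2)[1::-1]))-90,((m1-e)[:2])@v)
```

```text
8 along 82.77727565446251 -> centre offset 0.2772756544625139 across 0.5896696230122758
13.8 along 82.84165405126986 -> centre offset 0.34165405126985604 across 0.5820452430579824
46.938460679490426 49.88704515887034 20.433074352604066 0.8188207633498953
```

Call:
apply_moves:
  motion:
    - [0,-20,0,0,0,-0.02,30]
    - [0,-52,0,0,0,-0.05,30]
    - [0,-88,0,0,0,-0.09,30]
    - [0,-124,0,0,0,-0.13,30]
    - [-1,-160,0,0,0,-0.17,30]
    - [-1,-196,0,0,0,-0.21,30]
    - [-1,-232,0,0,0,-0.24,30]
    - [-1,-268,0,0,0,-0.28,30]

```text
time: 8.93
ee_pos: [525.0, 4.2, 250.9]
orientation: [-180.0, -0.0, 94.2]
wrist_force: [-0.0, 0.5, -1.8]
width: 0.572
grip_force: 62.6
```

Call:
apply_moves:
  motion:
    - [0,-36,0,0,0,-0.03,30]
    - [0,-72,0,0,0,-0.07,30]
    - [-1,-108,0,0,0,-0.11,30]
    - [-1,-144,0,0,0,-0.15,30]
    - [-1,-180,0,0,0,-0.19,30]
    - [-1,-216,0,0,0,-0.23,30]
    - [-1,-250,0,0,0,-0.26,30]
    - [-2,-275,0,0,0,-0.285,30]

```text
time: 9.6
ee_pos: [522.9, -272.0, 250.6]
orientation: [-180.0, 0.0, 77.8]
wrist_force: [-0.2, 0.0, -2.2]
width: 0.576
grip_force: 62.6
```

Call:
apply_moves:
  motion:
    - [0,-15,0,0,0,0,30]
    - [0,-21,0,0,0,0,30]
    - [0,-21,0,0,0,0,30]
    - [0,-21,0,0,0,0,30]
    - [0,-21,0,0,0,0,30]
    - [0,-21,0,0,0,0,30]

```text
time: 10.1
ee_pos: [524.0, -288.7, 251.4]
orientation: [180.0, -0.0, 78.1]
wrist_force: [0.8, 0.2, -0.7]
width: 0.575
grip_force: 62.6
```

Now I descend gently: TCP from about 251 to 139, which puts the brush underside near 107.

Call:
apply_moves:
  motion:
    - [0,-1,-15,0,0,0,30]
    - [0,-1,-33,0,0,0,30]
    - [0,-1,-50,0,0,0,30]
    - [0,-1,-65,0,0,0,30]
    - [0,-1,-78,0,0,0,30]
    - [0,-1,-87,0,0,0,30]
    - [0,-1,-92,0,0,0,30]
    - [0,-1,-95,0,0,0,30]

```text
time: 10.77
ee_pos: [523.5, -290.7, 155.8]
orientation: [-180.0, -0.0, 78.0]
wrist_force: [0.6, 0.1, -0.9]
width: 0.574
grip_force: 62.6
```

Call:
apply_moves:
  motion:
    - [0,0,-4,0,0,0,30]
    - [0,0,-8,0,0,0,30]
    - [0,0,-12,0,0,0,30]
    - [0,0,-14,0,0,0,30]
    - [0,0,-15,0,0,0,30]
    - [0,0,-15,0,0,0,30]
    - [0,0,-15,0,0,0,30]
    - [0,0,-15,0,0,0,30]

```text
time: 11.43
ee_pos: [523.7, -291.3, 141.6]
orientation: [180.0, 0.0, 78.0]
wrist_force: [0.5, 0.0, -1.9]
width: 0.571
grip_force: 62.6
```

Run:
```python
from h import *
s=bot.state();print(s['time'],s['ee_pos'],s['orientation'],s['width'],s['grip_force'],s['wrist_force'],s['qvel'].round(2))
a=bot.capture("wrist")[:,:,::-1];b=bot.capture("side")[:,:,::-1];ci=bot.camera_info("wrist")
print(proj("wrist",[[523.5+.208*82.5-.0,-290.6+.978*82.5,153]],ci), proj("side",[[523.5,-290.6,86]]))
cv2.imwrite("pics/w5.png",a)
cv2.imwrite("pics/ws5.png",np.hstack([cv2.resize(a[60:340,150:410],(400,430)),cv2.resize(b[110:217,315:415],(400,430),interpolation=2)]))
```

```text
11.4333 [ 523.70586986 -291.31449221  141.62468337] [1.79975981e+02 1.02130542e-02 7.79632639e+01] 0.5708944168440507 62.59677529335022 [ 0.47683301  0.02078643 -1.92080709] [ 0.   -0.01  0.04  0.04 -0.03 -0.03]
[[279.00524708 112.46585118]] [[353.08917227 160.9302773 ]]
```

View pics/ws5.png

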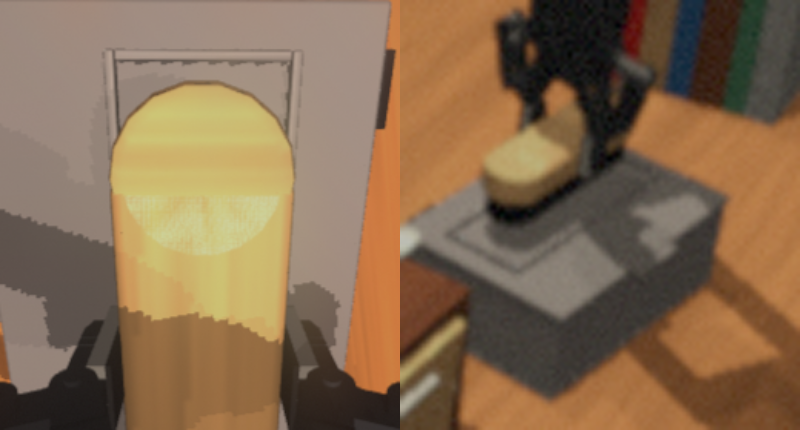

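The brush sits lengthwise inside the cradle outline. In the wrist view the far rim corners are (218,93) and (346,93), and the brush end is at (281,112). I'll check these numerically.

Run:
```python
from h import *
ci=bot.camera_info("wrist");e=bot.state()['ee_pos'];u=np.array([.208,.978])
C=plane("wrist",[(218.3,92.6),(346.3,92.6)],92,ci);B=plane("wrist",[(281.3,112)],e[2]+13.8,ci)[0]
print(C.round(1),np.linalg.norm(C[0]-C[1]),"cradle",C.mean(0)[:2]-94*u,"brush",B[:2]-82.5*u,e)
```

```text
[[ 508.9 -192.9   92. ]
 [ 579.7 -208.    92. ]] 72.40176111028183 cradle [ 524.72907837 -292.34516156] brush [ 524.38795034 -290.59672363] [ 523.71842763 -291.28758417  141.61054556]
```

Call:
apply_moves:
  motion:
    - [0,0,-1,0,0,0,30]
    - [0,0,-2,0,0,0,30]
    - [0,0,-2,0,0,0,30]
    - [0,0,-2,0,0,0,30]
    - [0,0,-2,0,0,0,30]
    - [0,0,-2,0,0,0,30]

```text
time: 12.03
ee_pos: [523.6, -291.2, 139.3]
orientation: [180.0, 0.0, 78.0]
wrist_force: [-0.3, 0.6, -0.9]
width: 0.574
grip_force: 62.6
```

The brush is centred within about 2 mm, its underside is near 107 mm, and it is level and still. Handing in.

```bash
python3 -c "
from cell import bot;print(bot.job_done())"
```

```text
the job is handed in; nothing more can be done
None
```

The lid is pressed home and the job is handed in, with the brush still gripped level about 15 mm above the cradle rim, centred within about 2 mm and lined up with its long side; the hand-in returned no verdict.

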